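# Pack an engraved block and snap both boxes shut

## Task

Take the engraved wood block out of the tool tray and lay it flat, picture up, in the empty box with the red cover. Then shut both boxes, the red and the green (which keeps the block already in it), pressing each cover down until its catch snaps and holds it fully shut. Leave the two gravers and the loupe where they are.

Things in the scene. Friction and masses are not known exactly. Their poses are not given: they have to be found in the camera images.
- red_box: fixed navy-blue open box, 84 (x) x 112 (y) x 36 mm high, walls and floor 5 mm thick (inside 74 x 102 mm, inner floor 5 mm up), with a red hinged cover; origin: centre of its underside; the front with the catch faces -x, the hinge is on the +x rim
- red_cover (a joint): angle (rad) of the red cover: 0 shut, 1.57 upright, at most 2.2 (leaning back). Starts wide open, 1.7 to 2.1. The stiff hinge stays where left. Plate 92 mm long from the hinge, 108 wide, 6 thick, with a 16 mm lip at its free edge. Pushed lightly it stops on the sprung catch at 0.07 to 0.1 (edge 6 to 9 mm high); about 10 N near the free edge snaps it past the catch to 0, where it is held
- red_hinge (a point): the hinge axis of the red cover, mid-width, 36.5 mm above the table, at the +x rim of its box (its y axis runs along the hinge)
- red_press (a point): where to press on the red cover: middle of its outer face, 14 mm from the free edge and 78 mm from the hinge, on a brass strip; z axis is the outward normal of the face
- green_box: fixed navy-blue open box, 84 (x) x 112 (y) x 36 mm high, walls and floor 5 mm thick (inside 74 x 102 mm, inner floor 5 mm up), with a green hinged cover; origin: centre of its underside; the front with the catch faces -x, the hinge is on the +x rim
- green_cover (a joint): angle (rad) of the green cover: 0 shut, 1.57 upright, at most 2.2 (leaning back). Starts half open, 0.3 to 0.9. The stiff hinge stays where left. Plate 92 mm long from the hinge, 108 wide, 6 thick, with a 16 mm lip at its free edge. Pushed lightly it stops on the sprung catch at 0.07 to 0.1 (edge 6 to 9 mm high); about 10 N near the free edge snaps it past the catch to 0, where it is held
- green_hinge (a point): the hinge axis of the green cover, mid-width, 36.5 mm above the table, at the +x rim of its box (its y axis runs along the hinge)
- green_press (a point): where to press on the green cover: middle of its outer face, 14 mm from the free edge and 78 mm from the hinge, on a brass strip; z axis is the outward normal of the face
- tray: fixed dark-blue tool tray, 150 (x) x 225 (y) x 18 mm high, walls and floor 5 mm thick, a 5 mm wall across the middle makes two compartments (-y and +y halves, each 140 x 105 mm); origin: centre of its underside
- block: loose engraver's wood block, 50 (x) x 36 (y) x 23 mm, 40 g, pale wood with a dark picture on its top face; lies picture up in the tray's +y compartment; origin: centre of its underside, z up out of the picture
- packed_block: a second wood block of the same size with a light-brown picture, already lying in the green box; stays there; origin: centre of its underside
- graver_a: graver with red-brown mushroom handle, about 100 mm long, lying in the tray's -y compartment; leave it; origin under its middle
- graver_b: graver with amber mushroom handle, about 100 mm long, lying in the tray's -y compartment; leave it; origin under its middle
- loupe: black eye loupe, 36 mm across, 32 mm high, standing on the table beyond the boxes; leave it; origin: centre of its underside
There are look-alikes about, which are no part of the job. What is shaped like the red_box but purple or white is not meant.

How it is judged:
On the way, in this order (a step that is already met when the one before it is completed fails the run):
1. the block lies flat, picture up, in the red box while its cover is still open (x of block in the frame of red_box between -0.03 and 0.03 m and y of block in the frame of red_box between -0.045 and 0.045 m and z of block in the frame of red_box between 0 and 0.012 m and angle between block's own z axis and vertical below 0.15 rad and value of joint red_cover above 0.3 rad), for 0.2 s.
2. both covers are snapped fully shut (value of joint each of red_cover, green_cover below 0.04 rad), for 0.2 s.
At the end, for the whole second after the job is handed in: both covers are within 0.04 rad of fully shut (held by their catches), the engraved block lies at rest in the red box and the other block in the green box, each flat on the floor and picture up (within 0.15 rad) (all of step 2 and x of block in the frame of red_box between -0.03 and 0.03 m and y of block in the frame of red_box between -0.045 and 0.045 m and z of block in the frame of red_box between 0 and 0.012 m and angle between each of block, packed_block's own z axis and vertical below 0.15 rad and x of packed_block in the frame of green_box between -0.03 and 0.03 m and y of packed_block in the frame of green_box between -0.045 and 0.045 m and z of packed_block in the frame of green_box between 0 and 0.012 m and linear speed of block below 0.02 m/s); the robot touches nothing.
It fails at once if a graver or the loupe is displaced by more than 30 mm (distance of any of graver_a, graver_b, loupe from where it was at the start of the episode above 0.03 m).
It also fails if it takes over 58 s, if anything falls off the work surface, if the arm or the gripper's body presses on something with over 40 N, if the wrist force passes 120 N, or if a joint passes its speed limit or range.

## Robot

A 6-joint arm with a two-finger parallel gripper is mounted at the origin on the work surface. World frame = base frame: x ahead of the robot, y to its left, z up, the work surface at z = 0. Lengths are in m, angles in rad, forces in N, time in s.
With the tool pointing down it reaches from about 0.3 to 0.775 m from the base axis. Payload 14.6 kg.
Tool frame: the origin (TCP) lies midway between the tips of the shut fingers; the grasp point (between the pads) lies 19 mm behind it; z points along the fingers, y is the line along which they close (so a half turn about z gives the same grasp; the last joint's range is limited). The gripper opens to 94 mm and grips with 3 to 60 N. Pads are 16 mm wide; open, the fingers measure 119 mm over their backs; the gripper's body (75 mm by 177 mm) begins 78 mm behind the grasp point.
Start: joints at [1.107, 0.3, 1.521, -0, 1.321, -0.067], TCP at [0.213, 0.507, 0.176] pointing down, gripper open.
Joint ranges: [-3.03, 3.03], [-0.79, 2.21], [0.23, 2.52], [-1.04, 4.18], [0, 3.07], [-2.55, 2.55]. Speed limits (rad/s): [2.22, 2.22, 2.57, 3.14, 3.14, 3.14].

## Interface

Orientations are given as a rotation vector (axis times angle).
In Python, from station import status, viewer, manip gives the robot as it stands.
- The arm moves only by the tool arm_command, never from a script. Its argument "motion" is text: rows parted by semicolons, each of 6 numbers parted by spaces: the shift along the tool's x, y, z in mm, then the turn, a rotation vector about the tool's x, y, z in rad. In form: x y z ax ay az; .... A call has 1 to 12 rows; each row shifts and turns the commanded pose from where the row before left it, along the tool's axes as they then stand; what a row does not reach is not made up. A row lasts 1/10 s, in which the tool goes at most 50 mm and 8.59 degrees, less where a joint would pass 70% of its speed; a pose out of reach is approached as far as the arm can. A call is refused whole if a number of a shift passes 50 or a number of a turn 0.15, either way. A call with a gripper value outside its range is refused whole. "claw" is the finger opening in mm, from 0 to 94, set as the call begins (left out, the last holds). The fingers move at their own pace and stop on an object; the grip force is fixed at half the most. Time passes only in rows, so rows that do not move let the fingers close. It gives the time, the measured TCP pose, the force, the opening and the grip force at its end, in the units of the state.
- status.observe(): the state, without advancing time (a new reading comes with each control period).
- viewer.camera(name): name is "scene" or "side" or "wrist"; returns a dict with "image" (480x640x3 uint8, red, green, blue), "range_z" (480x640 float32, m along the optical axis (not along the pixel's ray), 0 where there is no reading), "vertical_fov" (degrees; the focal length in pixels is half the picture's height over the tangent of half this angle, whatever the lens; pixels are square), "cx", "cy" (the principal point, pixels), "extrinsics" (4x4, takes a point from camera to world coordinates); the wrist camera has in their place "T_tool_cam" (4x4, takes a point from camera to tool coordinates, whose origin is the TCP and whose axes are the flange's). Camera axes: x right, y up, looking along -z (the intrinsics and any distortion apply to the point x, -y, -z); pixel columns grow to the right and rows downward; lengths in m; the calibration is good to about 2 mm. A picture is of the moment at which its call begins: read the wrist's pose just before it.
- manip.sign_off(): hands the job in; it is judged then, once.
The state is a dict: "t": time; "joints": joint angles; "qvel": joint speeds; "tau": joint torques, N m; "tool_pos": TCP position; "eef_rot": TCP orientation; "wrist_force": force on the tool from outside, world axes, zero at the start; "ft_torque": the same for the moment, N m; "finger_gap": opening from 0.0 (shut) to 1.0 (fully open); "finger_force": force on a finger pad.
Only numpy, scipy, OpenCV 4.12 (cv2) and the standard library are available. Lean on these libraries where they do the work, as an engineer would, in place of code of your own. Each camera call takes 0.05 s, during which the arm holds its last target. There are 200 camera calls.

## Working session

There is one attempt and no reset: what is moved stays moved. The work goes in short steps, Python scripts to look and compute and a tool call to move; the robot and the scene stay as the last step left them, time stands still between calls to the robot, and variables do not carry over. Pictures are saved under pics/ and viewed, at most 10 in all, crops included, and the job is handed in when it is done.

Besides the shell and the picture viewer there is one more tool, called after "Call:" as name(argument=value, ...) on one line, values as JSON. arm_command: Moves the arm, as the interface text tells. Its arguments: {"type":"object","properties":{"motion":{"type":"string"},"claw":{"type":"number"}},"required":["motion"]}

```bash
mkdir -p pics
cat > h.py <<'E'
import numpy as np, cv2
from station import status, viewer, manip
from scipy.spatial.transform import Rotation as R
def cam(n):
    s=status.observe(); c=viewer.camera(n)
    if n=="wrist":
        T=np.eye(4);T[:3,:3]=R.from_rotvec(s["eef_rot"]).as_matrix();T[:3,3]=s["tool_pos"];E=T@c["T_tool_cam"]
    else:E=np.array(c["extrinsics"])
    f=240/np.tan(np.radians(c["vertical_fov"])/2)
    z=c["range_z"];v,u=np.mgrid[:480,:640]
    P=np.stack([(u-c["cx"])/f*z,-(v-c["cy"])/f*z,-z,np.ones_like(z)],-1)@E.T
    P=P[...,:3];P[z==0]=np.nan
    return c,P
def save(n,im,s=1): cv2.imwrite("pics/"+n,cv2.resize(im[...,::-1],None,fx=s,fy=s))
E
python3 - <<'E'
from h import *
print(status.observe())
for n in("scene","side"):
    c,P=cam(n);save(n+"1.png",c["image"]);np.savez(n+"1.npz",im=c["image"],P=P);print(n,c["vertical_fov"],[k for k in c],np.round(c["extrinsics"],3).tolist())
E
```

```text
{'t': 0.0, 'joints': array([ 1.10739701e+00,  3.00491036e-01,  1.52158652e+00, -3.69548645e-05,
        1.32068347e+00, -6.66288733e-02]), 'qvel': array([-0.00014525, -0.00039577,  0.00106798, -0.00058955,  0.00167329,
        0.00044746]), 'tau': array([-1.33358819e-03, -5.31824470e+01, -3.52719426e+01,  7.06800004e-02,
        2.45752058e-02, -8.07385049e-05]), 'tool_pos': array([0.21243752, 0.50699564, 0.17557311]), 'eef_rot': array([-6.19097724e-01, -3.07970998e+00,  1.78577010e-03]), 'wrist_force': array([-0.75763163, -0.14966799,  0.80987617]), 'ft_torque': array([ 0.02128851,  0.0579191 , -0.02628082]), 'finger_force': 0.0, 'finger_gap': 1.0044275285928739}
scene 44.5440926697865 ['image', 'range_z', 'vertical_fov', 'cx', 'cy', 'extrinsics'] [[-0.844, -0.305, 0.44, 0.985], [0.535, -0.453, 0.713, 0.766], [-0.018, 0.838, 0.545, 0.676], [0.0, 0.0, 0.0, 1.0]]
side 46.50635932407776 ['image', 'range_z', 'vertical_fov', 'cx', 'cy', 'extrinsics'] [[0.679, 0.561, -0.473, -0.075], [-0.734, 0.525, -0.431, -0.515], [0.007, 0.64, 0.769, 0.986], [0.0, 0.0, 0.0, 1.0]]
```

View pics/scene1.png

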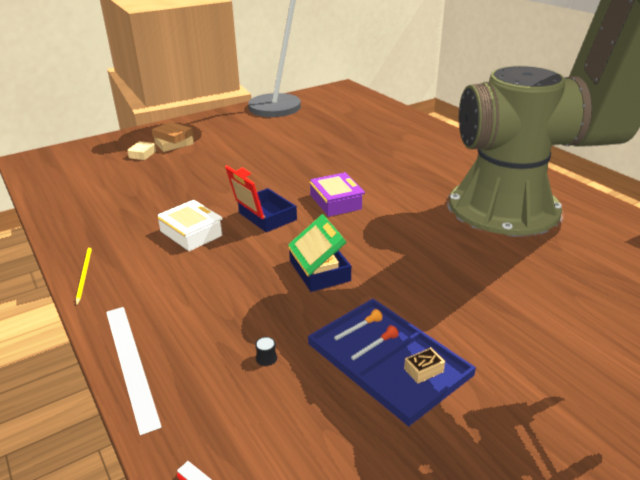

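View pics/side1.png

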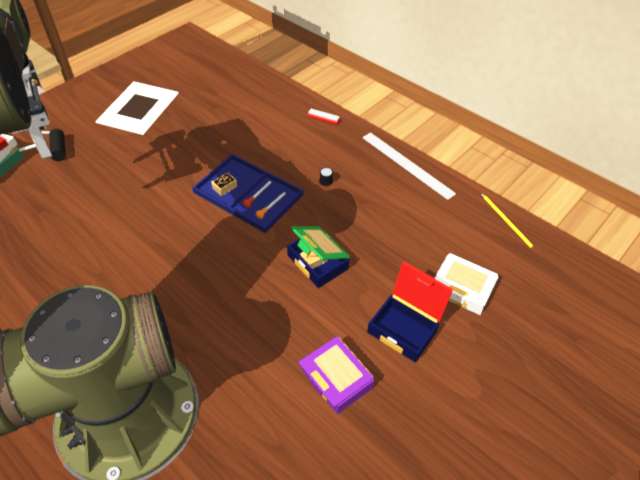

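The scene view shows the engraved block at (424,363) in the tray, the open red-covered box at (267,208) and the half-open green one at (320,260). The purple (336,193) and white (190,224) boxes are shut look-alikes, and there are wood offcuts at (140,150). In the side view the block is at (224,182), red box (405,325), green box (318,255). The navy box with the red cover and the one with the green cover fit the description. I'll measure them and confirm with one crop.

Run:
```python
from h import *
pts={}
for n in("scene","side"):
    d=np.load(n+"1.npz");im=d["im"];P=d["P"];hsv=cv2.cvtColor(im,cv2.COLOR_RGB2HSV);H,S,V=[hsv[...,i].astype(int) for i in range(3)]
    if n=="scene": save("crop1.png",im[150:430,210:490],2.1)
    M={"navy":(H>108)&(H<130)&(S>130)&(V>20),"red":((H<4)|(H>176))&(S>200)&(V>120),"green":(H>50)&(H<75)&(S>120)}
    for k,m in M.items():
        m=m&(P[...,2]>0.002)&(P[...,2]<.2)
        N,L,st,_=cv2.connectedComponentsWithStats(m.astype(np.uint8))
        for i in range(1,N):
            if st[i,4]<150: continue
            p=P[L==i];p=p[~np.isnan(p[:,0])]
            q=p
            if k=="navy":
                q=p[(p[:,2]>.030)&(p[:,2]<.041)]
                if len(q)<20:q=p
            r=cv2.minAreaRect(q[:,:2].astype(np.float32)*1000)
            print(n,k,st[i].tolist(),"z",np.round(np.percentile(p[:,2],[1,50,99]),3),"rect",np.round(r[0],1),np.round(r[1],1),round(r[2],1),len(q))
            if k!="navy":
                c=p.mean(0);w=np.linalg.svd(p-c,full_matrices=False)[2][2];print("   plane",c.round(4),(w*np.sign(w[2])).round(3))
    # block top: height 24-33mm
    w={"scene":(395,335,450,390),"side":(205,165,245,200)}[n]
    s=np.zeros(H.shape,bool);s[w[1]:w[3],w[0]:w[2]]=1
    q=P[s&(P[...,2]>.025)&(P[...,2]<.034)]
    r=cv2.minAreaRect(q[:,:2].astype(np.float32)*1000);print("block",n,np.round(r[0],1),np.round(r[1],1),round(r[2],1),np.median(q[:,2]),len(q))
    w={"scene":(250,330,280,370),"side":(315,162,338,190)}[n]
    s[:]=0;s[w[1]:w[3],w[0]:w[2]]=1;q=P[s&(P[...,2]>.025)&(P[...,2]<.04)];print("loupe",q.mean(0),len(q))
```

```text
scene navy [240, 189, 56, 42, 1153] z [0.003 0.018 0.037] rect [ 474.8 -265.3] [ 82.3 115.8] 4.7 219
scene navy [291, 251, 60, 40, 824] z [0.003 0.021 0.037] rect [488.5  23.6] [101.6  47.6] 24.5 203
scene navy [309, 300, 166, 125, 8222] z [0.002 0.006 0.019] rect [530.6 242.1] [152.3 226.9] 7.6 8222
scene red [226, 167, 37, 52, 385] z [0.04  0.112 0.13 ] rect [ 530.9 -257. ] [ 22.9 108.6] 7.3 385
   plane [ 0.5308 -0.2428  0.0999] [-0.987 -0.097  0.129]
scene green [289, 214, 57, 61, 850] z [0.041 0.072 0.094] rect [456.6 -85. ] [273.8 108.2] 56.6 850
   plane [ 0.4973 -0.0161  0.0688] [ 0.551 -0.116  0.826]
block scene [503.  295.6] [38.9 50.4] 84.1 0.028007303711381493 577
loupe [0.69419038 0.13420971 0.03150417] 270
side navy [193, 155, 110, 77, 3340] z [0.002 0.007 0.021] rect [526.6 239.4] [152.9 226.8] 7.4 3340
side navy [288, 239, 61, 48, 786] z [0.003 0.02  0.039] rect [486.7 -24.9] [113.4  83.1] 81.0 244
side navy [368, 296, 71, 65, 2192] z [0.002 0.008 0.038] rect [ 471.  -268.1] [ 81.8 111.7] 6.5 409
side red [393, 262, 58, 59, 1808] z [0.042 0.086 0.131] rect [ 537.7 -257.5] [ 68.  107.4] 18.6 1808
   plane [ 0.5254 -0.2627  0.0864] [-0.984 -0.103  0.148]
side green [291, 227, 58, 33, 579] z [0.016 0.082 0.095] rect [491.5 -11.3] [138.8  87.6] 81.7 579
   plane [ 0.4787 -0.0309  0.0745] [ 0.55  -0.04   0.834]
block side [497.9 264.8] [101.8  51.6] 85.4 0.028382226546940947 230
loupe [0.68932104 0.12981647 0.0317451 ] 118
```

View pics/crop1.png

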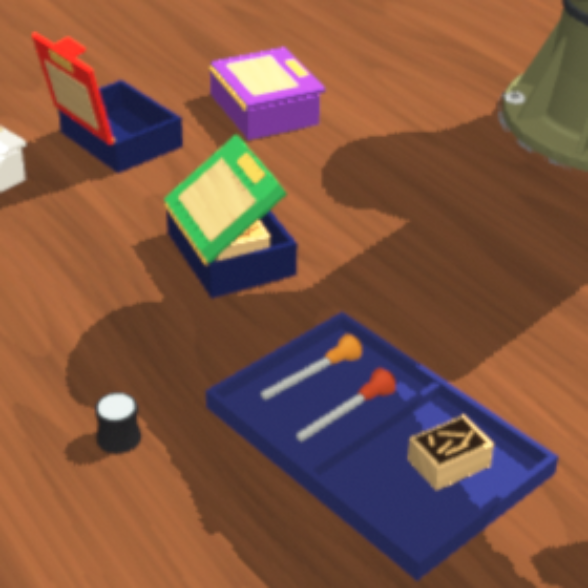

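The crop confirms the block: pale with a dark picture, crop pixel (450,445), in the +y compartment. The two gravers are in the other compartment. The measured sizes agree with the given ones (tray 152x227, block 50x39, top at 28 mm, red box 82x113). Moving to hover over the block.

Call:
arm_command(motion="-35 -8 3 0 0 0;-35 -8 3 0 0 0;-35 -8 3 0 0 0;-35 -8 3 0 0 0;-35 -9 3 0 0 0;-35 -9 3 0 0 0;-35 -9 3 0 0 0;-35 -9 3 0 0 0;-35 -9 3 0 0 0;-34 -8 3 0 0 0;0 0 0 0 0 -0.149;0 0 0 0 0 -0.149", claw=66)

```text
t: 1.3
tool_pos: [0.5021, 0.293, 0.1454]
eef_rot: [-0.149, -3.137, 0.001]
wrist_force: [-0.1, 0.2, 0.4]
finger_gap: 0.701
finger_force: 0.0
```

```bash
cat >> h.py <<'E'
def go(x,y,z,yyaw,tilt=0):
    """print tool-frame shift (mm) and turn to TCP (mm); yyaw: world yaw (deg) of tool y; tilt: about tool y (rad)"""
    s=status.observe();A=R.from_rotvec(s["eef_rot"])
    a=np.radians(yyaw);Y=[np.cos(a),np.sin(a),0];Z=[0,0,-1];X=np.cross(Y,Z)
    B=R.from_matrix(np.array([X,Y,Z]).T)*R.from_rotvec([0,tilt,0])
    d=A.inv().apply(np.array([x,y,z])-1000*s["tool_pos"]);w=(A.inv()*B).as_rotvec()
    print("t",round(s["t"],2),"pos",np.round(1000*s["tool_pos"],1),"yyaw",np.round(np.degrees(np.arctan2(*A.as_matrix()[[1,0],1])),1),"F",np.round(s["wrist_force"],1),"gap",round(94*s["finger_gap"],1),"q",np.round(s["joints"],2))
    print("shift",d.round(1),"turn",w.round(3))
    return B
E
python3 - <<'E'
from h import *
go(501,294,60,84)
c,P=cam("wrist");save("w1.png",c["image"]);im=c["image"]
print(np.round(c["T_tool_cam"],3).tolist())
m=(P[...,2]>.024)&(P[...,2]<.033)&(np.hypot(P[...,0]-.501,P[...,1]-.294)<.05)
N,L,st,_=cv2.connectedComponentsWithStats(m.astype(np.uint8))
i=1+np.argmax(st[1:,4]);q=P[L==i];r=cv2.minAreaRect(q[:,:2].astype(np.float32)*1000);print(st[i],r,np.median(q[:,2]))
E
```

```text
t 1.3 pos [502.1 293.  145.4] yyaw 84.6 F [-0.1  0.2  0.4] gap 65.9 q [ 0.47  0.4   1.47  0.    1.28 -1.01]
shift [ 1.   0.9 85.4] turn [-0.001 -0.001  0.01 ]
[[0.0, 0.962, 0.274, 0.08], [1.0, -0.001, 0.001, 0.0], [0.001, 0.274, -0.962, -0.208], [0.0, 0.0, 0.0, 1.0]]
[ 297  202   41   54 2068] ((501.07550048828125, 295.19000244140625), (35.93608474731445, 50.17343521118164), 86.23660278320312) 0.02801415958561093
```

View pics/w1.png

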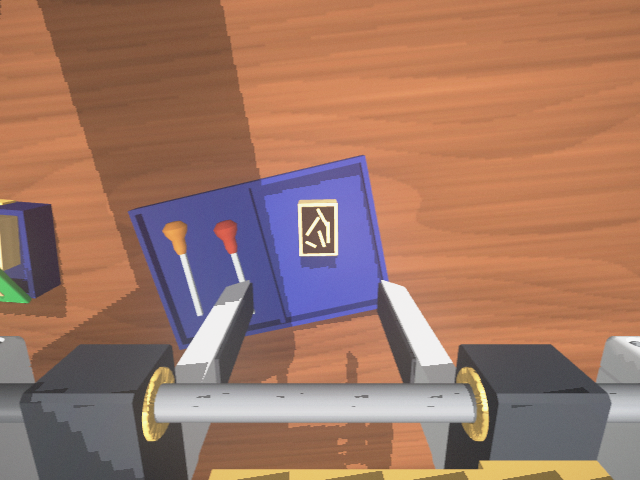

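The wrist view shows the block at (318,228) with the gravers clear on the left of the divider. The measured top is 36x50 mm at 28 mm height, centre (501,295), yaw 86°. I turn and tilt first, so that the body leans away from the red cover when placing.

Call:
arm_command(motion="0 0 0 0 0 -0.028;0 0 0 0 -0.149 0;0 0 0 0 0 0")

```text
t: 1.65
tool_pos: [0.4996, 0.2942, 0.1453]
eef_rot: [0.108, 2.989, -0.009]
wrist_force: [0.1, -0.0, 0.4]
finger_gap: 0.705
finger_force: 0.0
```

Run:
```python
from h import *
go(501,295,8,86.2,-.149)
```

```text
t 1.65 pos [499.6 294.2 145.3] yyaw 85.9 F [ 0.1 -0.   0.4] gap 66.3 q [ 0.51  0.32  1.58 -0.09  1.12 -0.95]
shift [ 19.3   1.  135.9] turn [-0.001  0.002 -0.006]
```

Call:
arm_command(motion="3 0 25 0 0 0;4 1 28 0 0 0;4 0 28 0 0 0;4 0 28 0 0 0;3 0 17 0 0 0;1 0 9 0 0 0;0 0 0 0 0 0;0 0 0 0 0 0")

```text
t: 2.45
tool_pos: [0.5034, 0.2952, 0.0108]
eef_rot: [0.107, 2.99, -0.007]
wrist_force: [-0.5, 0.4, 0.3]
finger_gap: 0.698
finger_force: 0.0
```

Run:
```python
from h import *
go(501,295,8,86.2,-.149)
```

```text
t 2.45 pos [503.4 295.2  10.8] yyaw 85.9 F [-0.5  0.4  0.3] gap 65.6 q [ 0.51  0.49  1.68 -0.11  0.84 -0.92]
shift [ 2.8 -0.4  2.4] turn [-0.     0.001 -0.005]
```

Call:
arm_command(motion="1 0 2 0 0 0;0 0 0 0 0 0")

```text
t: 2.65
tool_pos: [0.5024, 0.2951, 0.0083]
eef_rot: [0.106, 2.99, -0.007]
wrist_force: [-0.1, 0.3, -0.1]
finger_gap: 0.702
finger_force: 0.0
```

Call:
arm_command(motion="0 0 0 0 0 0;0 0 0 0 0 0;0 0 0 0 0 0;0 0 0 0 0 0;0 0 0 0 0 0;0 0 0 0 0 0;0 0 0 0 0 0;0 0 0 0 0 0", claw=20)

```text
t: 3.45
tool_pos: [0.5022, 0.2949, 0.0077]
eef_rot: [0.106, 2.991, -0.008]
wrist_force: [0.1, 0.1, 0.3]
finger_gap: 0.212
finger_force: 0.0
```

Call:
arm_command(motion="0 0 -10 0 0 0;0 0 -30 0 0 0;0 0 -40 0 0 0;0 0 -40 0 0 0;0 0 -30 0 0 0;0 0 0 0 0 0")

```text
t: 4.05
tool_pos: [0.4811, 0.2976, 0.1613]
eef_rot: [0.105, 2.984, -0.002]
wrist_force: [0.1, -0.2, -0.8]
finger_gap: 0.215
finger_force: 0.0
```

Run:
```python
from h import *
go(440,-255,190,90,-.149)
```

```text
t 4.05 pos [481.1 297.6 161.3] yyaw 86.0 F [ 0.1 -0.2 -0.8] gap 20.2 q [ 0.53  0.27  1.61 -0.09  1.14 -0.93]
shift [  -2.7 -554.   -31.1] turn [-0.006  0.006 -0.07 ]
```

The fingers closed to 20 mm with no force, so the grasp missed. I'll look.

Run:
```python
from h import *
c,P=cam("wrist");save("w2.png",c["image"])
m=(P[...,2]>.024)&(P[...,2]<.033)&(np.hypot(P[...,0]-.501,P[...,1]-.294)<.07)
N,L,st,_=cv2.connectedComponentsWithStats(m.astype(np.uint8))
for i in range(1,N):
  if st[i,4]>100:
    q=P[L==i];r=cv2.minAreaRect(q[:,:2].astype(np.float32)*1000);print(st[i],r,np.median(q[:,2]))
c,P=cam("scene");im=c["image"];np.savez("scene2.npz",im=im,P=P)
m=(P[...,2]>.024)&(P[...,2]<.034)&(np.hypot(P[...,0]-.501,P[...,1]-.294)<.07)
q=P[m];print(cv2.minAreaRect(q[:,:2].astype(np.float32)*1000),len(q))
```

```text
[ 295  200   38   49 1811] ((500.69500732421875, 295.3227844238281), (35.897891998291016, 49.490623474121094), 85.510986328125) 0.027988454768775206
((503.3609313964844, 295.5491638183594), (39.67528533935547, 51.503173828125), 85.9243392944336) 606
```

View pics/w2.png

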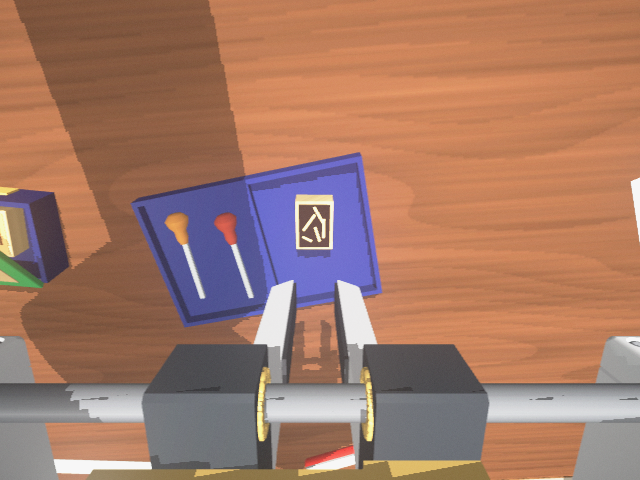

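The block at (314,222) is untouched, so the fingers passed over or beside it. I'll check where the fingertips really are, using range data from the wrist and the scene camera.

Run:
```python
from h import *
s=status.observe();c,P=cam("wrist");A=R.from_rotvec(s["eef_rot"])
print(c["vertical_fov"],c["cx"],c["cy"],s["tool_pos"].round(4),s["eef_rot"].round(3))
Q=A.inv().apply((P-s["tool_pos"]).reshape(-1,3)).reshape(P.shape)
for v,u in((286,285),(290,285),(300,280),(330,275),(286,350),(290,350),(300,350),(330,355),(285,315)):print(v,u,np.round(Q[v,u]*1000,1),c["range_z"][v,u])
d=np.load("scene2.npz");P=d["P"]
m=(np.linalg.norm(P-s["tool_pos"],axis=-1)<.09)
q=P[m];Q2=A.inv().apply(q-s["tool_pos"])*1000
print(len(q),np.percentile(Q2,[0,2,25,50,75,98,100],axis=0).round(0))
vs,us=np.where(m);print(us.min(),us.max(),vs.min(),vs.max())
save("s2.png",d["im"][:420,240:],2) if 0 else save("s2.png",np.vstack([d["im"][max(0,vs.min()-60):400,330:550]]),2)
```

```text
66.57836928829107 314.9510220648077 244.5396041315507 [0.48   0.2966 0.1567] [ 0.106  2.99  -0.007]
286 285 [  9.2 -14.8 -37.1] 0.18388751
290 285 [  9.4 -14.4 -42.5] 0.17857742
300 280 [  9.7 -15.6 -54.9] 0.16654272
330 275 [  9.5 -15.  -81.9] 0.14064682
286 350 [  9.3  17.9 -37.2] 0.18373473
290 350 [  9.8  17.3 -43.4] 0.17758323
300 350 [  9.   16.4 -53.2] 0.16835839
330 355 [  8.8  15.9 -80.6] 0.14206307
285 315 [-7.290e+01  1.000e-01  1.656e+02] 0.40122855
1051 [[-14. -24. -89.]
 [-13. -21. -87.]
 [-11. -11. -75.]
 [ -9.  -9. -62.]
 [ -1.  21. -48.]
 [  6.  23. -32.]
 [  8.  25. -30.]]
435 472 230 276
```

View pics/s2.png

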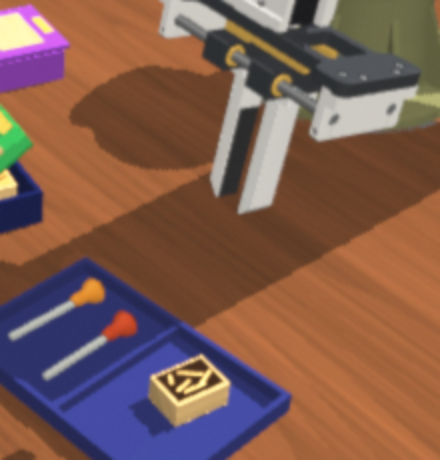

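Both cameras put the real fingertips about 30 mm short of the reported TCP (tool z ≈ -30). I'll plan with that offset and check the wrist force on the way down.

```bash
sed -i 's/-1000\*s\["tool_pos"\])/-tip)/; s/    a=np.radians(yyaw)/    tip=1000*s["tool_pos"]-30*A.as_matrix()[:,2];print("tip",tip.round(1))\n    a=np.radians(yyaw)/' h.py; sed -n 18,30p h.py
python3 - <<'E'
from h import *
go(501,295.3,9,86,-.149)
E
```

```text
tip=1000*s["tool_pos"]-30*A.as_matrix()[:,2];print("tip",tip.round(1))
    a=np.radians(yyaw);Y=[np.cos(a),np.sin(a),0];Z=[0,0,-1];X=np.cross(Y,Z)
    B=R.from_matrix(np.array([X,Y,Z]).T)*R.from_rotvec([0,tilt,0])
    d=A.inv().apply(np.array([x,y,z])-tip);w=(A.inv()*B).as_rotvec()
    print("t",round(s["t"],2),"pos",np.round(1000*s["tool_pos"],1),"yyaw",np.round(np.degrees(np.arctan2(*A.as_matrix()[[1,0],1])),1),"F",np.round(s["wrist_force"],1),"gap",round(94*s["finger_gap"],1),"q",np.round(s["joints"],2))
    print("shift",d.round(1),"turn",w.round(3))
    return B
tip [475.2 296.7 185.3]
t 4.2 pos [479.7 296.3 155.6] yyaw 85.9 F [ 0.7  0.4 -0.1] gap 19.9 q [ 0.53  0.27  1.61 -0.09  1.14 -0.93]
shift [  0.6   0.5 178.1] turn [-0.001 -0.001 -0.001]
```

Call:
arm_command(motion="0 0 0 0 0 0;0 0 0 0 0 0;0 0 0 0 0 0", claw=66)

```text
t: 4.5
tool_pos: [0.4799, 0.2964, 0.1553]
eef_rot: [0.106, 2.992, -0.009]
wrist_force: [0.2, 0.3, 0.1]
finger_gap: 0.432
finger_force: 0.0
```

Call:
arm_command(motion="0 0 25 0 0 0;0 0 28 0 0 0;0 0 28 0 0 0;0 0 28 0 0 0;0 0 28 0 0 0;0 0 18 0 0 0;0 0 8 0 0 0;0 0 4 0 0 0;0 0 2 0 0 0;0 0 2 0 0 0;0 0 1 0 0 0")

```text
t: 5.6
tool_pos: [0.5058, 0.2949, -0.0135]
eef_rot: [0.106, 2.99, -0.007]
wrist_force: [-0.3, 0.4, 0.1]
finger_gap: 0.701
finger_force: 0.0
```

Run:
```python
from h import *
go(501,295.3,9,86,-.149)
```

```text
tip [501.3 295.2  16.2]
t 5.6 pos [505.8 294.9 -13.5] yyaw 85.9 F [-0.3  0.4  0.1] gap 65.9 q [ 0.51  0.53  1.69 -0.11  0.8  -0.92]
shift [1.4 0.1 7.1] turn [ 0.     0.001 -0.001]
```

Call:
arm_command(motion="1 0 3 0 0 0;0 0 2 0 0 0;0 0 1 0 0 0;0 0 0 0 0 0")

```text
t: 6.0
tool_pos: [0.5053, 0.2947, -0.0203]
eef_rot: [0.106, 2.991, -0.008]
wrist_force: [0.3, 0.1, 0.2]
finger_gap: 0.705
finger_force: 0.0
```

Call:
arm_command(motion="0 0 0 0 0 0;0 0 0 0 0 0;0 0 0 0 0 0;0 0 0 0 0 0;0 0 0 0 0 0;0 0 0 0 0 0;0 0 0 0 0 0", claw=20)

```text
t: 6.7
tool_pos: [0.5054, 0.2947, -0.0201]
eef_rot: [0.106, 2.991, -0.008]
wrist_force: [0.4, 0.4, 0.6]
finger_gap: 0.38
finger_force: 30.0
```

Gripped at 35.7 mm with 30 N. Now lift and carry.

Call:
arm_command(motion="0 0 -10 0 0 0;0 0 -30 0 0 0;0 0 -40 0 0 0;0 0 -40 0 0 0;0 0 -40 0 0 0;0 -10 -10 0 0 0;0 -25 0 0 0 0;0 -35 0 0 0 0;0 -40 0 0 0 0;0 -40 0 0 0 0;0 -40 0 0 0 0;0 -40 0 0 0 0")

```text
t: 7.9
tool_pos: [0.4631, 0.0654, 0.1479]
eef_rot: [0.106, 2.991, -0.008]
wrist_force: [0.7, -0.7, -0.1]
finger_gap: 0.381
finger_force: 30.0
```

Call:
arm_command(motion="0 -40 0 0 0 0;0 -40 0 0 0 0;0 -40 0 0 0 0;0 -40 0 0 0 0;0 -40 0 0 0 0;0 -40 0 0 0 0;0 -30 0 0 0 0;0 -20 0 0 0 0;0 0 0 0 0 0")

```text
t: 8.8
tool_pos: [0.4426, -0.224, 0.1476]
eef_rot: [0.11, 2.991, -0.008]
wrist_force: [-0.6, 1.1, -0.0]
finger_gap: 0.379
finger_force: 30.0
```

Run:
```python
from h import *
go(450,-267,130,95.8,-.149)
c,P=cam("wrist");save("w3.png",c["image"]);im=c["image"];np.savez("w3.npz",im=im,P=P)
hsv=cv2.cvtColor(im,cv2.COLOR_RGB2HSV);H,S,V=[hsv[...,i].astype(int) for i in range(3)]
m=(H>108)&(H<130)&(S>130)&(V>20)&(P[...,2]>.031)&(P[...,2]<.041)
for nm,x,y in(("red",.472,-.267),("green",.487,-.025)):
    q=P[m&(np.hypot(P[...,0]-x,P[...,1]-y)<.09)]
    if len(q)>30:print(nm,cv2.minAreaRect(q[:,:2].astype(np.float32)*1000),len(q),np.median(q[:,2]))
```

```text
tip [ 438.2 -223.6  177.3]
t 8.8 pos [ 442.6 -224.   147.6] yyaw 85.8 F [-0.6  1.1 -0. ] gap 35.7 q [-0.59  0.12  1.82  0.08  1.08 -2.12]
shift [ -7.8 -42.4  49. ] turn [-0.026 -0.001 -0.173]
```

View pics/w3.png

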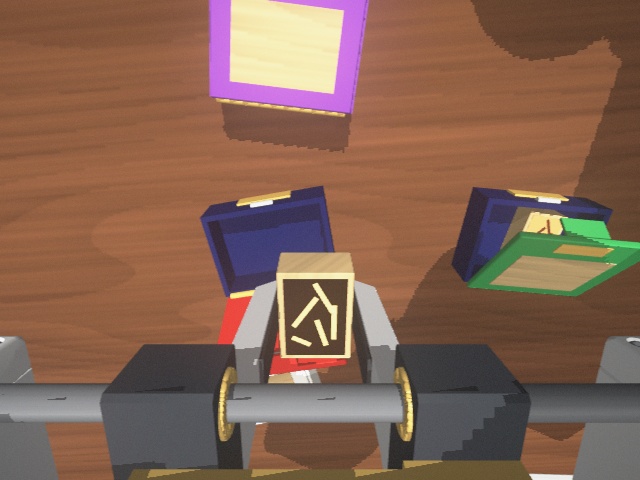

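The view shows the block held with its picture up at (315,300), the red box at (268,240) and the green box at (540,240). The rim mask found nothing, so I'll refit with a looser one.

Run:
```python
from h import *
d=np.load("w3.npz");im=d["im"];P=d["P"]
print(im[200,215],P[200,270].round(3),P[205,300].round(3),P[250,270].round(3))
b=(im[...,2].astype(int)>im[...,0]+12)&(im[...,2].astype(int)>im[...,1]+12)
for nm,x,y in(("red",.472,-.267),("green",.487,-.025)):
    w=b&(np.hypot(P[...,0]-x,P[...,1]-y)<.1);print(nm,w.sum(),np.percentile(P[w][:,2],[2,20,50,80,98]).round(4))
    m=w&(P[...,2]>.032)&(P[...,2]<.04);q=P[m];v,u=np.where(m);print(cv2.minAreaRect(q[:,:2].astype(np.float32)*1000),len(q))
    # front (-x) outer edge line: min-x points per y bin
    yb=np.round(q[:,1]/.004);F=np.array([q[yb==k][np.argmin(q[yb==k][:,0])] for k in np.unique(yb)])
    l=cv2.fitLine(F[:,:2].astype(np.float32),cv2.DIST_HUBER,0,.001,.001).ravel();print("front dir",np.degrees(np.arctan2(l[1],l[0])).round(1),(l[2:]*1000).round(1),"ymin/max",F[:,1].min(),F[:,1].max())
for n in("scene1","side1"):
    e=np.load(n+".npz");w=(e["im"][...,2].astype(int)>e["im"][...,0]+12)
```

```text
[151  98  70] [ 0.428 -0.263  0.031] [ 0.433 -0.236  0.036] [ 0.488 -0.273  0.005]
red 8519 [0.0034 0.0044 0.0054 0.0351 0.1965]
((472.3305358886719, -266.8626403808594), (86.7021713256836, 111.77297973632812), 6.168723106384277) 1646
front dir -84.0 [ 430.3 -258. ] ymin/max -0.32622362070134225 -0.2134309909842304
green 3139 [0.0031 0.0043 0.0187 0.0354 0.0366]
((487.059326171875, -24.07375717163086), (113.54438018798828, 85.83045959472656), 80.7700424194336) 1267
front dir 80.2 [447.7 -15.9] ymin/max -0.08612669849284818 0.038009820587067006
```

The boxes are fitted: red centre (472,-267) yaw +6.1°, green centre (487,-24) yaw -9.4°, both close to 84x112 mm.

Call:
arm_command(motion="0 0 0 -0.01 0 -0.09;0 0 0 -0.01 0 -0.09;0 0 0 0 0 0")

```text
t: 9.15
tool_pos: [0.4434, -0.2212, 0.1479]
eef_rot: [-0.169, 2.988, 0.002]
wrist_force: [-0.6, -0.1, -0.4]
finger_gap: 0.381
finger_force: 30.0
```

Run:
```python
from h import *
go(468,-267.4,60,96.1,-.149)
go(468,-267.4,11,96.1,-.149)
```

```text
tip [ 438.9 -221.5  177.6]
t 9.15 pos [ 443.4 -221.2  147.9] yyaw 96.4 F [-0.6 -0.1 -0.4] gap 35.8 q [-0.59  0.12  1.81  0.1   1.09 -2.32]
shift [ -6.  -48.  120.2] turn [-0.006 -0.001  0.007]
tip [ 438.9 -221.5  177.6]
t 9.15 pos [ 443.4 -221.2  147.9] yyaw 96.4 F [-0.6 -0.1 -0.4] gap 35.8 q [-0.59  0.12  1.81  0.1   1.09 -2.32]
shift [  1.2 -47.7 168.6] turn [-0.006 -0.001  0.007]
```

Call:
arm_command(motion="-2 -16 0 0 0 0;-3 -20 0 -0.006 0 0.007;-1 -12 0 0 0 0;0 0 20 0 0 0;0 0 30 0 0 0;0 0 30 0 0 0;0 0 22 0 0 0;0 0 10 0 0 0;0 0 0 0 0 0;0 0 0 0 0 0")

```text
t: 10.15
tool_pos: [0.4713, -0.2679, 0.0393]
eef_rot: [-0.155, 2.989, 0.011]
wrist_force: [0.4, -0.3, 0.0]
finger_gap: 0.38
finger_force: 30.0
```

Run:
```python
from h import *
go(468,-267.4,11,96.1,-.149)
```

```text
tip [ 466.9 -268.4   68.9]
t 10.15 pos [ 471.3 -267.9   39.3] yyaw 95.9 F [ 0.4 -0.3  0. ] gap 35.7 q [-0.64  0.37  1.78  0.13  0.88 -2.39]
shift [ 7.4  0.9 57.5] turn [-0.001  0.    -0.003]
```

Call:
arm_command(motion="2 1 15 0 0 0;3 0 20 0 0 0;2 0 12 0 0 0;0 0 5 0 0 0;0 0 2 0 0 0;0 0 2 0 0 0;0 0 0 0 0 0;0 0 0 0 0 0")

```text
t: 10.95
tool_pos: [0.4725, -0.2666, -0.0176]
eef_rot: [-0.156, 2.989, 0.011]
wrist_force: [0.1, 0.1, -0.5]
finger_gap: 0.381
finger_force: 30.0
```

Run:
```python
from h import *
go(468,-267.4,10,96.1,-.149)
```

```text
tip [ 468.  -267.    12.1]
t 10.95 pos [ 472.5 -266.6  -17.6] yyaw 96.0 F [ 0.1  0.1 -0.5] gap 35.8 q [-0.64  0.47  1.81  0.15  0.76 -2.41]
shift [ 0.4 -0.4  2. ] turn [-0.001 -0.    -0.002]
```

Call:
arm_command(motion="0 0 1.5 0 0 0;0 0 0.5 0 0 0;0 0 0 0 0 0")

```text
t: 11.25
tool_pos: [0.4725, -0.2664, -0.0201]
eef_rot: [-0.156, 2.989, 0.012]
wrist_force: [-0.4, -1.1, -0.9]
finger_gap: 0.378
finger_force: 30.0
```

Call:
arm_command(motion="0 0 0 0 0 0;0 0 0 0 0 0;0 0 0 0 0 0;0 0 0 0 0 0;0 0 0 0 0 0", claw=56)

```text
t: 11.75
tool_pos: [0.4725, -0.2664, -0.02]
eef_rot: [-0.156, 2.989, 0.012]
wrist_force: [0.5, -0.4, 0.6]
finger_gap: 0.594
finger_force: 0.0
```

Call:
arm_command(motion="0 0 -10 0 0 0;0 0 -25 0 0 0;0 0 -35 0 0 0;0 0 -40 0 0 0;0 0 -40 0 0 0;0 0 -30 0 0 0;0 0 0 0 0 0")

```text
t: 12.45
tool_pos: [0.447, -0.2703, 0.1629]
eef_rot: [-0.156, 2.984, 0.004]
wrist_force: [0.6, 0.1, 0.2]
finger_gap: 0.596
finger_force: 0.0
```

Run:
```python
from h import *
go(420,-110,160,90,0)
go(590,-90,160,90,0)
for n in("side","wrist"):
    c,P=cam(n);save("p_%s.png"%n,c["image"])
    m=(P[...,2]>.024)&(P[...,2]<.0325)&(np.hypot(P[...,0]-.468,P[...,1]+.267)<.05)
    im=c["image"].astype(int);m&=im[...,0]>im[...,2]
    q=P[m];print(n,cv2.minAreaRect(q[:,:2].astype(np.float32)*1000),len(q),np.median(q[:,2]) if len(q) else 0)
    if len(q):
        w=np.linalg.svd(q-q.mean(0),full_matrices=False)[2][2];print(w)
    d=im; r=(d[...,0]>120)&(d[...,1]<60)&(d[...,2]<60)&(np.hypot(P[...,0]-.53,P[...,1]+.26)<.09)&(P[...,2]>.04)
    q=P[r];
    if len(q)>50:w=np.linalg.svd(q-q.mean(0),full_matrices=False)[2][2];print("redcover",w,np.percentile(q,[1,99],axis=0).round(3))
```

```text
tip [ 442.4 -270.6  192.6]
t 12.45 pos [ 447.  -270.3  162.9] yyaw 95.9 F [0.6 0.1 0.2] gap 56.0 q [-0.67  0.17  1.72  0.11  1.14 -2.39]
shift [ 10.4 162.2  30.5] turn [0.003 0.154 0.104]
tip [ 442.4 -270.6  192.6]
t 12.45 pos [ 447.  -270.3  162.9] yyaw 95.9 F [0.6 0.1 0.2] gap 56.0 q [-0.67  0.17  1.72  0.11  1.14 -2.39]
shift [-158.7  164.5   56.7] turn [0.003 0.154 0.104]
side ((470.44598388671875, -266.9533996582031), (86.8795166015625, 37.61575698852539), 4.587077617645264) 433 0.02808624282717631
[-0.00753701 -0.00420899 -0.99996274]
redcover [-0.97499026 -0.10120249  0.19786878] [[ 0.513 -0.315  0.042]
 [ 0.534 -0.209  0.128]]
wrist ((469.9724426269531, -267.7658386230469), (83.57833099365234, 51.20457077026367), 7.037863254547119) 2033 0.027988641026588545
[ 0.00316223  0.00207201 -0.99999285]
redcover [ 0.62528396 -0.62092666  0.47272619] [[ 0.494 -0.251  0.082]
 [ 0.528 -0.212  0.149]]
```

View pics/p_wrist.png

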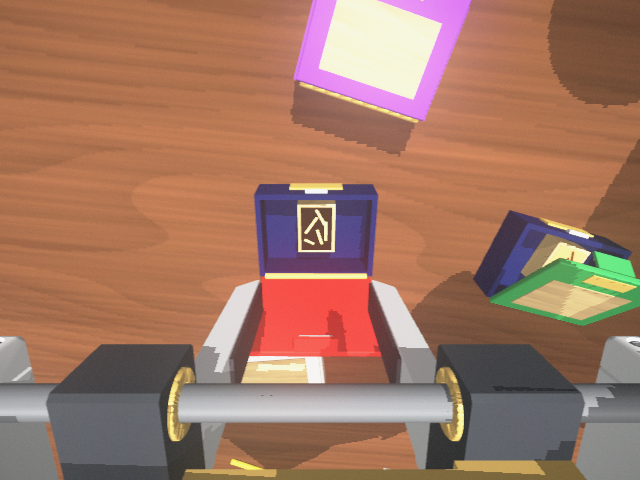

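The wrist view shows the block flat, picture up, inside the red box at (316,228). The top measures 28 mm and is level, so step 1 is met. Next I straighten the tool, shut the fingers and go behind the red cover.

Call:
arm_command(motion="0 0 0 0 0.149 0;0 0 0 0 0 0", claw=0)

```text
t: 12.75
tool_pos: [0.4466, -0.2687, 0.1567]
eef_rot: [0.165, -3.131, -0.001]
wrist_force: [0.1, -0.4, 0.5]
finger_gap: 0.46
finger_force: 0.0
```

Run:
```python
from h import *
go(558.5,-257.7,165,96.1,0)
```

```text
tip [ 446.8 -268.7  186.7]
t 12.75 pos [ 446.6 -268.7  156.7] yyaw 96.0 F [ 0.1 -0.4  0.5] gap 43.3 q [-0.61  0.26  1.62 -0.    1.27 -2.28]
shift [-112.4   -0.8   20.9] turn [ 0.001 -0.006 -0.001]
```

Call:
arm_command(motion="-20 0 0 0 0 0;-30 0 0 0 0 0;-30 0 0 0 0 0;-22 -1 0 0 0 0;-10 0 10 0 0 0;0 0 20 0 0 0;0 0 20 0 0 0;0 0 15 0 0 0;0 0 8 0 0 0;0 0 2 0 0 0;0 0 0 0 0 0")

```text
t: 13.85
tool_pos: [0.5575, -0.2586, 0.0832]
eef_rot: [0.163, -3.137, 0.0]
wrist_force: [0.6, -0.6, -0.5]
finger_gap: 0.005
finger_force: 0.0
```

```bash
cat >> h.py <<'E'
def rel(H,yaw):
    s=status.observe();A=R.from_rotvec(s["eef_rot"]).as_matrix();t=1000*s["tool_pos"]-30*A[:,2]-np.array(H)
    a=np.radians(yaw);print("rel hinge x' y' z",np.round([t[0]*np.cos(a)+t[1]*np.sin(a),-t[0]*np.sin(a)+t[1]*np.cos(a),t[2]],1),"F",s["wrist_force"].round(1),"t",round(s["t"],2),"gap",s["finger_gap"].round(2))
E
python3 - <<'E'
from h import *
rel([513.8,-262.5,36.5],6.1)
E
```

```text
Traceback (most recent call last):
  File "h.py", line 27, in rel
    a=np.radians(yaw);print("rel hinge x' y' z",np.round([t[0]*np.cos(a)+t[1]*np.sin(a),-t[0]*np.sin(a)+t[1]*np.cos(a),t[2]],1),"F",s["wrist_force"].round(1),"t",round(s["t"],2),"gap",s["finger_gap"].round(2))
                                                                                                                                                                                        ^^^^^^^^^^^^^^^^^^^^^
AttributeError: 'float' object has no attribute 'round'
```

Call:
arm_command(motion="8 0 0 0 0 0;8 0 0 0 0 0;8 0 1 0 0 0;9 0 1 0 0 0;7 0 1 0 0 0;7 0 1 0 0 0;7 0 1 0 0 0;0 0 0 0 0 0")

```text
t: 14.65
tool_pos: [0.503, -0.2642, 0.0778]
eef_rot: [0.163, -3.136, -0.001]
wrist_force: [-0.9, 0.2, -1.8]
finger_gap: 0.006
finger_force: 0.0
```

```bash
sed -i 's/s\["finger_gap"\].round(2)/round(s["finger_gap"],2)/' h.py
python3 - <<'E'
from h import *
rel([513.8,-262.5,36.5],6.1)
c,P=cam("side");im=c["image"].astype(int);r=(im[...,0]>120)&(im[...,1]<60)&(im[...,2]<60)&(np.hypot(P[...,0]-.5,P[...,1]+.26)<.1)&(P[...,2]>.04)
q=P[r];w=np.linalg.svd(q-q.mean(0),full_matrices=False)[2][2];print("redcover",len(q),w.round(3),np.percentile(q,[1,50,99],axis=0).round(3))
E
```

```text
rel hinge x' y' z [-10.9  -0.5  71.3] F [-0.9  0.2 -1.8] t 14.65 gap 0.01
redcover 332 [0.92  0.107 0.377] [[ 0.473 -0.319  0.047]
 [ 0.495 -0.287  0.09 ]
 [ 0.517 -0.212  0.125]]
```

The cover is following (about 1.18 rad, as modelled). Continuing along the arc.

Call:
arm_command(motion="7 0 2 0 0 0;7 0 3 0 0 0;7 0 4 0 0 0;6 0 5 0 0 0;6 0 5 0 0 0;5 0 6 0 0 0;4 0 6 0 0 0;4 0 6 0 0 0;4 0 7 0 0 0;3 0 6 0 0 0;2 0 5 0 0 0;0 0 0 0 0 0")

```text
t: 15.9
tool_pos: [0.4486, -0.2697, 0.0222]
eef_rot: [0.163, -3.136, -0.001]
wrist_force: [0.1, 0.9, -0.8]
finger_gap: 0.003
finger_force: 0.0
```

Run:
```python
from h import *
rel([513.8,-262.5,36.5],6.1)
```

```text
rel hinge x' y' z [-65.6  -0.2  15.7] F [ 0.1  0.9 -0.8] t 15.9 gap 0.0
```

Call:
arm_command(motion="2 0 2 0 0 0;2 0 2 0 0 0;1 0 1 0 0 0;0 0 1 0 0 0;0 0 0 0 0 0")

```text
t: 16.4
tool_pos: [0.4458, -0.2708, 0.0183]
eef_rot: [-0.164, 3.134, -0.003]
wrist_force: [5.6, 1.1, 7.4]
finger_gap: 0.003
finger_force: 3.8
```

Call:
arm_command(motion="0 0 1 0 0 0;0 0 1 0 0 0;0 0 1 0 0 0;0 0 0 0 0 0")

```text
t: 16.8
tool_pos: [0.4437, -0.2702, 0.0136]
eef_rot: [0.163, -3.136, -0.001]
wrist_force: [1.2, -1.3, 1.0]
finger_gap: 0.004
finger_force: 0.0
```

Run:
```python
from h import *
rel([513.8,-262.5,36.5],6.1)
```

```text
rel hinge x' y' z [-70.5  -0.2   7.1] F [ 1.2 -1.3  1. ] t 16.8 gap 0.0
```

Force built to 7 N and then dropped, which looks like a snap. I'll press a little further to confirm a firm stop.

Call:
arm_command(motion="0 0 1 0 0 0;0 0 1 0 0 0;0 0 1 0 0 0;0 0 0 0 0 0")

```text
t: 17.2
tool_pos: [0.4439, -0.2704, 0.0125]
eef_rot: [0.164, -3.136, 0.0]
wrist_force: [-10.1, 5.8, 26.9]
finger_gap: 0.006
finger_force: 13.1
```

Call:
arm_command(motion="0 0 -10 0 0 0;0 0 -25 0 0 0;0 0 -35 0 0 0;0 0 -35 0 0 0;0 0 0 0 0 0")

```text
t: 17.7
tool_pos: [0.4457, -0.2715, 0.1203]
eef_rot: [-0.163, 3.133, -0.007]
wrist_force: [0.2, -0.2, 0.3]
finger_gap: 0.004
finger_force: 0.0
```

Run:
```python
from h import *
c,P=cam("side");save("p3.png",c["image"]);im=c["image"].astype(int)
r=(im[...,0]>120)&(im[...,1]<60)&(im[...,2]<60)&(np.hypot(P[...,0]-.47,P[...,1]+.26)<.1)&(P[...,2]>.035)
q=P[r];w=np.linalg.svd(q-q.mean(0),full_matrices=False)[2][2];print("redcover",len(q),w.round(3),np.percentile(q,[1,50,99],axis=0).round(3))
h=cv2.cvtColor(c["image"],cv2.COLOR_RGB2HSV)
g=(h[...,0]>50)&(h[...,0]<75)&(h[...,1]>120)&(P[...,2]>.045)&(np.hypot(P[...,0]-.47,P[...,1]+.03)<.1)
q=P[g];w=np.linalg.svd(q-q.mean(0),full_matrices=False)[2][2];print("green",len(q),w.round(3),np.percentile(q,[1,50,99],axis=0).round(3))
go(470,-22,150,80.5)
```

```text
redcover 856 [-0.009 -0.003  1.   ] [[ 0.42  -0.324  0.036]
 [ 0.449 -0.288  0.042]
 [ 0.515 -0.213  0.046]]
green 531 [-0.488  0.079 -0.869] [[ 0.447 -0.082  0.045]
 [ 0.467 -0.03   0.084]
 [ 0.533  0.03   0.096]]
tip [ 444.8 -270.8  147.7]
t 17.75 pos [ 444.8 -270.9  117.7] yyaw 96.0 F [ 1.1  0.3 -0.9] gap 0.5 q [-0.62  0.29  1.68 -0.    1.17 -2.29]
shift [-51.  244.9  -2.7] turn [-0.002  0.002  0.27 ]
```

View pics/p3.png

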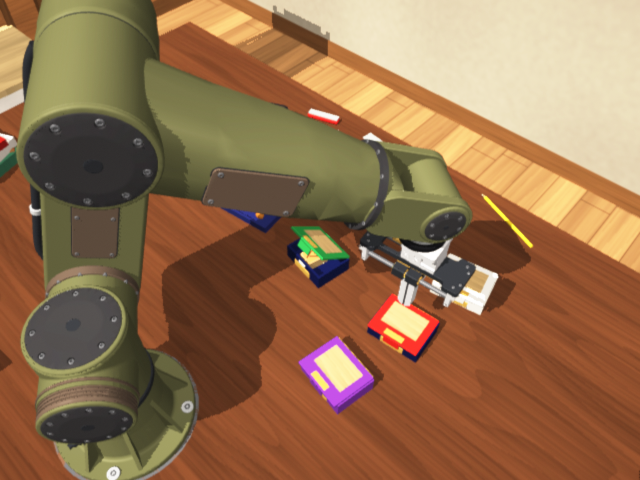

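The red cover is flat and shut, at (403,325) in the side view (normal within 0.01 rad of vertical, stopped firmly at 27 N). The green cover is still at about 0.57 rad. Moving over it.

Call:
arm_command(motion="-4 20 0 0 0 0;-6 30 0 0 0 0;-8 35 0 0 0 0;-8 38 0 0 0 0;-8 38 0 0 0 0;-8 36 0 0 0 0;-8 30 0 0 0 0;-7 18 0 0 0 0;0 0 0 0 0 0.135;0 0 0 0 0 0.135;0 0 0 0 0 0")

```text
t: 18.85
tool_pos: [0.4747, -0.0205, 0.1147]
eef_rot: [-0.263, -3.128, 0.0]
wrist_force: [0.7, 0.1, -0.4]
finger_gap: 0.008
finger_force: 0.0
```

Run:
```python
from h import *
go(479,-23,85,80.5)
rel([528.4,-31.4,36.5],-9.5)
```

```text
tip [474.8 -20.5 144.7]
t 18.85 pos [474.7 -20.5 114.7] yyaw 80.4 F [ 0.7  0.1 -0.4] gap 0.7 q [-0.12  0.2   1.8  -0.    1.15 -1.52]
shift [-4.7 -1.7 59.7] turn [-0.    -0.003 -0.002]
rel hinge x' y' z [-54.6   1.9 108.2] F [ 0.7  0.1 -0.4] t 18.85 gap 0.01
```

Call:
arm_command(motion="-2 -1 15 0 0 0;-2 -1 20 0 0 0;0 0 14 0 0 0;0 0 8 0 0 0;3 0 6 0 0 0;3 0 6 0 0 0;3 0 6 0 0 0;2 0 6 0 0 0;2 0 5 0 0 0;2 0 4 0 0 0;1 0 2 0 0 0;0 0 0 0 0 0")

```text
t: 20.05
tool_pos: [0.463, -0.0207, 0.0238]
eef_rot: [-0.26, -3.13, 0.0]
wrist_force: [0.2, -0.8, -0.8]
finger_gap: 0.007
finger_force: 0.0
```

Run:
```python
from h import *
rel([528.4,-31.4,36.5],-9.5)
```

```text
rel hinge x' y' z [-66.3  -0.2  17.3] F [ 0.2 -0.8 -0.8] t 20.05 gap 0.01
```

Call:
arm_command(motion="1 0 2 0 0 0;1 0 2 0 0 0;1 0 2 0 0 0;1 0 1 0 0 0;0 0 1 0 0 0;0 0 1 0 0 0;0 0 1 0 0 0;0 0 0 0 0 0")

```text
t: 20.85
tool_pos: [0.4586, -0.02, 0.0135]
eef_rot: [-0.26, -3.129, 0.0]
wrist_force: [-0.3, 0.0, 0.4]
finger_gap: 0.005
finger_force: 0.0
```

Call:
arm_command(motion="0 0 1 0 0 0;0 0 1 0 0 0;0 0 0 0 0 0")

```text
t: 21.15
tool_pos: [0.4589, -0.02, 0.0128]
eef_rot: [-0.26, -3.129, 0.0]
wrist_force: [-8.7, 1.1, 19.4]
finger_gap: 0.007
finger_force: 10.1
```

Run:
```python
from h import *
rel([528.4,-31.4,36.5],-9.5)
```

```text
rel hinge x' y' z [-70.4  -0.2   6.3] F [-8.7  1.1 19.4] t 21.15 gap 0.01
```

Firm stop at the same height as the red one, at 19 N. Press 1 mm more, retract and check.

Call:
arm_command(motion="0 0 1 0 0 0;0 0 0 0 0 0;0 0 -10 0 0 0;0 0 -25 0 0 0;0 0 -35 0 0 0;0 0 -40 0 0 0;0 0 -40 0 0 0;0 0 0 0 0 0")

```text
t: 21.95
tool_pos: [0.4612, -0.0203, 0.1656]
eef_rot: [0.26, 3.124, -0.0]
wrist_force: [-0.1, 0.3, -0.9]
finger_gap: 0.005
finger_force: 0.0
```

Run:
```python
from h import *
go(470,-22,150,80.5)
for n in("side","scene","wrist"):
    c,P=cam(n);im=c["image"].astype(int);h=cv2.cvtColor(c["image"],cv2.COLOR_RGB2HSV)
    save("end_%s.png"%n,c["image"])
    r=(im[...,0]>120)&(im[...,1]<60)&(im[...,2]<60)&(np.hypot(P[...,0]-.47,P[...,1]+.26)<.1)&(P[...,2]>.038)
    g=(h[...,0]>50)&(h[...,0]<75)&(h[...,1]>120)&(P[...,2]>.038)&(np.hypot(P[...,0]-.487,P[...,1]+.03)<.1)
    for k,m in(("red",r),("green",g)):
        q=P[m]
        if len(q)>40:w=np.linalg.svd(q-q.mean(0),full_matrices=False)[2][2];print(n,k,len(q),w.round(3),np.percentile(q[:,2],[1,50,99]).round(4))
```

```text
tip [461.  -20.2 195.6]
t 21.95 pos [461.2 -20.3 165.6] yyaw 80.5 F [-0.1  0.3 -0.9] gap 0.5 q [-0.12  0.11  1.78 -0.    1.25 -1.53]
shift [-8.8 -0.3 45.6] turn [ 0.     0.007 -0.   ]
side red 841 [ 0.004  0.001 -1.   ] [0.0385 0.0424 0.0466]
side green 783 [-0.003 -0.003  1.   ] [0.0383 0.0424 0.0466]
scene red 249 [-0.004 -0.005 -1.   ] [0.0385 0.0421 0.0452]
scene green 713 [ 0.001 -0.004 -1.   ] [0.0384 0.0422 0.0449]
wrist red 120 [ 0.096 -0.933  0.347] [0.038  0.0395 0.0419]
wrist green 3411 [-0.001  0.002  1.   ] [0.0405 0.0422 0.0439]
```

View pics/end_scene.png

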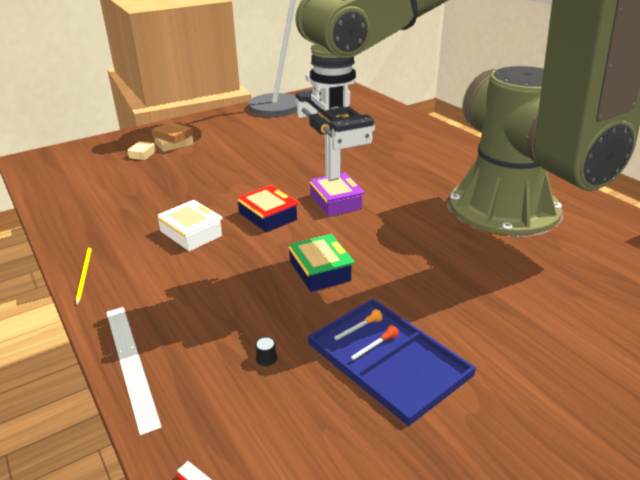

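Both covers are flat and shut (red at (267,205), green at (320,260)). The gravers and loupe have not moved, and the gripper is clear of everything.

```bash
python3 -c "
from station import manip;print(manip.sign_off())"
```

```text
the job is handed in; nothing more can be done
None
```

The engraved block lies flat, picture up, in the red box, and both covers are snapped shut with the gravers and loupe unmoved; I handed the job in at about 22 s, and no verdict came back.

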